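# Lock the breech plug of the clay extruder

### The job

The breech plug is only lying on the mouth of the clay extruder with its two lugs on the rim. Turn it until the lugs drop into the two gaps of the rim, then press it down against the spring, turn it a quarter turn clockwise (seen from above) as far as it goes, and let it come up so that it is locked in place. Leave the pot, the kidney rib and the stamp beside it where they are.

Things in the scene. Friction and masses are not known exactly. Their poses are not given: they have to be found in the camera images.
- barrel: Clay extruder barrel, fixed upright: plain grey, 112 mm across, 130 mm high, round foot 144 mm across, 12 mm thick; a spout 44 mm across, centre 36 mm up, sticks out to 82 mm from the axis on its -x side. Origin on the axis at the table, z up. Open mouth on top. Two small upright ribs on the outer wall near the top, at +y and -y, mark the locked place of the lugs.
- mouth (a point): Centre of the barrel's mouth, level with its flat top rim (130 mm up), axes as the barrel. The bore is 70 mm wide; round it lies a lip 10 mm thick over a hidden ring track 14 mm high that reaches to radius 48 mm. A spring plate inside, its face 36 mm below the rim, pushes the plug up with 5 N at first, 11 N when pressed 18 mm down.
- gap (a point): On the rim, middle of one of the two gaps in the lip (this one on the barrel's +x side, the other opposite), 42 mm from the axis, 22 mm wide at the bore, wider outward. The lugs go down here. From each gap the track under the lip runs 90 degrees clockwise seen from above and ends at a stop; counter-clockwise is walled off.
- lock (a point): On the rim above one of the two locked places (this one at the barrel's +y, the other opposite), 42 mm from the axis. Here, under the lip, is a recess 4 mm deep in the lip's underside, a few degrees longer than the lug each way, into which the spring lifts the lug.
- plug: Loose steel breech plug, about 0.3 kg, round, 68 mm across, flat top face 60 mm above its underside; two lugs and a bar handle along its x axis. Origin at the centre of the underside, z up; a half turn makes no difference. Origin above the barrel's origin: 100 mm with lugs on the rim, 94 dropped in the gaps (by its own weight), 82 to 76 (bottom) pressed so that it can turn, 86 locked.
- lug (a point): Outer end of one of the plug's two lugs (the +x one, the other opposite), 46 mm from its axis, at half thickness. The lugs are 16 mm wide and 8 mm thick, undersides 30 mm above the plug's underside. In the gaps they have about 4 degrees of play each way.
- bar (a point): Middle of the plug's black bar handle, on its axis, 72 mm above its underside: 64 mm long along the plug's x (the line of the lugs), 16 mm wide, 24 mm high (from the top face at 60 mm up to 84 mm). Fingertips may press on the top face at either side of the bar.
- pot: Bystander: small pinched clay pot, 72 mm across, 51 mm high; origin at the centre of its underside.
- kidney: Bystander: flat kidney-shaped rubber rib lying on the table, 54 x 100 mm, 9 mm thick; origin at the centre of its underside.
- stamp: Bystander: turned wooden stamp standing upright, 34 mm across, 54 mm high; origin at the centre of its underside.

How it is judged:
By the outcome, as a careful person would: the job done as asked, in the order asked, and still so for the second after the job is handed in, with the robot touching nothing.
It also fails if it takes over 61 s, if anything falls off the work surface, if the arm or the gripper's body presses on something with over 40 N, if the wrist force passes 120 N, or if a joint passes its speed limit or range.

### The arm

A 6-joint arm with a two-finger parallel gripper is mounted at the origin on a cart in front of the work surface, level with it; the furniture and walls round the work are solid. World frame = base frame: x ahead of the robot, y to its left, z up, the work surface at z = 0. Lengths are in m, angles in degrees, forces in N, time in s.
With the tool pointing down it reaches from about 0.3 to 0.75 m from the base axis. Payload 8.5 kg.
Tool frame: the origin (TCP) lies at the very end of the fingers, on their centre line; the grasp point (between the pads) lies grasp_offset behind it (grasp_offset is the distance from the TCP to the grasp point, in m); x points along the fingers, z is the direction in which the jaws open and shut, and the axes are right-handed (so a half turn about x gives the same grasp; the last joint's range is limited). The gripper opens to 85 mm and grips with 20 to 120 N. Pads are 22 mm wide; open, the fingers measure 114 mm over their backs; the gripper's body (76 mm by 85 mm) begins 54 mm behind the grasp point. The pads swing forward as they close: fully open they stand 13 mm farther back than shut.
Start: joints at [-78.283, 21.807, 74.336, -0, 83.858, -12.336], TCP at [0.224, -0.502, 0.231] pointing down, gripper open.
Joint ranges: [-178.18, 178.18], [-50.72, 133.34], [12.68, 142.11], [-81.47, 261.47], [9.98, 163.14], [-165.26, 165.26]. Speed limits (degrees/s): [136.94, 136.94, 180, 180, 180, 180].

### API

Orientations are given as a 3x3 rotation matrix whose columns are the frame's x, y, z axes.
In Python, from rig import observe, get_image, close_job, recognise, grasp_offset gives the robot as it stands.
- The arm moves only by the tool drive_tool, never from a script. Its argument "targets" is a list that holds one entry, the list of rows, each a list of 7 numbers: the shift along the tool's x, y, z in units of 50 mm (1.0 is 50 mm), then the turn, a rotation vector about the tool's x, y, z in rad, then the opening, from -1 (shut) to 1 (fully open), so that 0 is half open. A call has 1 to 5 rows; each row shifts and turns the commanded pose from where the row before left it, along the tool's axes as they then stand; what a row does not reach is not made up. A row lasts 1/10 s, in which the tool goes at most 50 mm and 8.59 degrees, less where a joint would pass 70% of its speed; a pose out of reach is approached as far as the arm can. A call is refused whole if a number of a shift passes 1 or a number of a turn 0.15, either way. A call with a gripper value outside its range is refused whole. The fingers move at their own pace and stop on an object; "force" is the grip in N (left out, the last holds). Time passes only in rows, so rows that do not move let the fingers close. It gives the time, the measured TCP pose, the force and the opening at its end, in the units of the state.
- observe(): the state, without advancing time (a new reading comes with each control period).
- get_image(name): name is "scene" or "top" or "wrist"; returns a dict with "image" (480x640x3 uint8, red, green, blue), "fx", "fy", "cx", "cy" (pixels), "k1" (the pictures are not rectified: a ray, as slopes to the right and down, at radius r is drawn at 1 + k1 r^2 times it, then the intrinsics apply), "rvec" (rotation vector, rad) and "tvec" (3), from world to camera coordinates, as OpenCV has them. Camera axes: x right, y down, z forward; pixel columns grow to the right and rows downward; lengths in m; the calibration is good to about 2 mm. A picture is of the moment at which its call begins. There is no depth.
- close_job(): hands the job in, once; it reports no verdict.
Trained networks look in a picture, given as the dict that the camera call returned (one of the last four; its "shot" number tells which), for a name from the list of things; names that differ only in an ending like _2 or _b are one class to them, and where a whole thing is asked for, a point or a joint stands for the part that bears it (a point fixed in the world has none). Each returns a list of dicts, best first, with "p" (0 to 1); they miss things now and then, are a little off and sometimes report something else, mostly with a low value. They report only what shows in the picture. A call takes as long as a camera call.
- recognise(label, picture): "at" ([column, row] as shares, 0 to 1, of the picture: columns of its width, rows of its height, amid what is visible of it).
The state is a dict: "time_s": time; "q": joint angles; "qvel": joint speeds; "joint_efforts": joint torques, N m; "position": TCP position; "tool_rot": TCP orientation; "ft_force": force on the tool from outside, world axes, zero at the start; "wrist_torque": the same for the moment, N m; "grip_width": finger opening in m.
Only numpy, scipy, OpenCV 4.12 (cv2) and the standard library are available. Lean on these libraries where they do the work, as an engineer would, in place of code of your own. Each camera call takes 0.05 s, during which the arm holds its last target.

## Working session

There is one attempt and no reset: what is moved stays moved. The work goes in short steps, Python scripts to look and compute and a tool call to move; the robot and the scene stay as the last step left them, time stands still between calls to the robot, and variables do not carry over. Pictures are saved under pics/ and viewed, and the job is handed in when it is done.

Besides the shell and the picture viewer there is one more tool, called after "Call:" as name(argument=value, ...), one argument or row to a line, values as JSON. drive_tool: Moves the arm, as the interface text tells. Its arguments: {"type":"object","properties":{"targets":{"type":"array"},"force":{"type":"number"}},"required":["targets"]}

```bash
ls; mkdir -p pics; cat > h.py <<'E'
import numpy as np, cv2
from rig import observe, get_image, close_job, recognise, grasp_offset
def save(im,name): cv2.imwrite('pics/'+name+'.png', im['image'][:,:,::-1])
def ray(im,uv):
    R,_=cv2.Rodrigues(np.array(im['rvec'],float)); t=np.array(im['tvec'],float).ravel()
    K=np.array([[im['fx'],0,im['cx']],[0,im['fy'],im['cy']],[0,0,1.]])
    d=np.array([im['k1'],0,0,0,0.])
    p=cv2.undistortPoints(np.array([[uv]],float),K,d)[0,0]
    v=R.T@np.array([p[0],p[1],1]); return -R.T@t, v
def atz(im,uv,z):
    c,v=ray(im,uv); return c+v*(z-c[2])/v[2]
def proj(im,P):
    K=np.array([[im['fx'],0,im['cx']],[0,im['fy'],im['cy']],[0,0,1.]])
    return cv2.projectPoints(np.array(P,float).reshape(-1,1,3),np.array(im['rvec'],float),np.array(im['tvec'],float),K,np.array([im['k1'],0,0,0,0.]))[0].reshape(-1,2)
def tri(rs):
    A=0;b=0
    for c,v in rs:
        v=v/np.linalg.norm(v);M=np.eye(3)-np.outer(v,v);A=A+M;b=b+M@c
    return np.linalg.solve(A,b)
E
python3 - <<'E'
from h import *
s=observe(); print(s); print(grasp_offset)
for n in ['scene','top']:
    im=get_image(n); save(im,n+'0')
    print(n, ray(im,(320,240)))
    for l in ['barrel','plug','lug','bar','gap','lock','mouth','pot','kidney','stamp']:
        print(l,[(np.round(np.array(d['at'])*[640,480],1).tolist(),round(d['p'],2)) for d in recognise(l,im)][:4])
E
```

```text
pics
{'time_s': 0.0, 'q': array([-7.82839784e+01,  2.18416061e+01,  7.43853517e+01,  7.44106517e-04,
        8.38598314e+01, -1.23351885e+01]), 'qvel': array([ 0.0491194 , -0.10672961, -0.01367778,  0.02439915, -0.01507203,
        0.02098962]), 'joint_efforts': array([-1.74404704e-03, -4.48463953e+01, -2.31279355e+01, -2.46680638e-04,
        4.79955459e-03,  1.86593917e-05]), 'position': array([ 0.22409743, -0.50194387,  0.2307025 ]), 'tool_rot': array([[-2.94944879e-04,  9.13182177e-01,  4.07551499e-01],
       [ 1.48582181e-03,  4.07551467e-01, -9.13181030e-01],
       [-9.99998853e-01,  3.36210836e-04, -1.47703121e-03]]), 'ft_force': array([-0.81222095,  0.12057271,  0.05167434]), 'wrist_torque': array([ 0.00473565, -0.03019101,  0.01057887]), 'grip_width': 0.08541937252781406}
0.0187
scene (array([0.13426875, 0.52072543, 0.59016659]), array([ 0.39891028, -0.75933561, -0.51429487]))
barrel [([369.9, 271.1], 0.96)]
plug [([373.5, 212.8], 0.61)]
lug [([370.9, 207.4], 0.78)]
bar [([370.0, 211.1], 0.83), ([410.6, 233.6], 0.41), ([367.3, 271.3], 0.34)]
gap [([366.9, 273.6], 0.72)]
lock [([367.8, 269.3], 0.79)]
mouth [([369.8, 271.8], 0.55)]
pot [([413.2, 235.2], 0.83)]
kidney []
stamp []
top (array([ 0.46341549, -0.18315268,  0.99190273]), array([ 0.02936891, -0.02182015, -0.99943036]))
barrel [([332.3, 270.7], 0.67)]
plug [([351.1, 261.0], 0.83)]
lug [([350.0, 262.4], 0.85)]
bar [([352.1, 264.8], 0.95)]
gap [([332.9, 273.7], 0.85)]
lock [([332.1, 258.6], 0.71), ([401.9, 323.6], 0.49)]
mouth [([330.1, 260.7], 0.72)]
pot [([433.9, 267.7], 0.67)]
kidney [([403.9, 323.4], 0.6)]
stamp [([359.8, 192.2], 0.79)]
```

View pics/scene0.png

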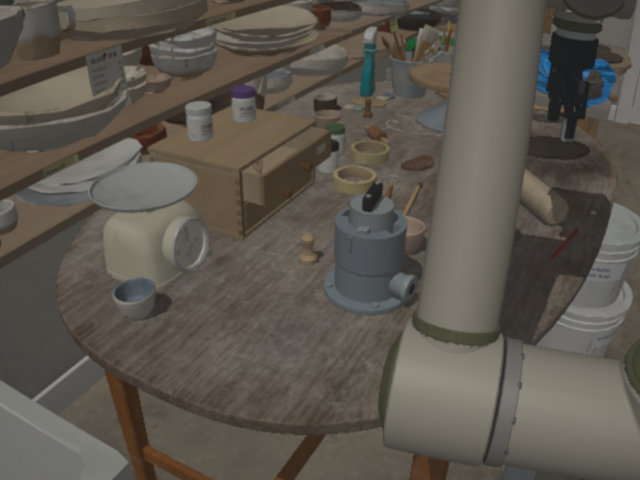

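View pics/top0.png

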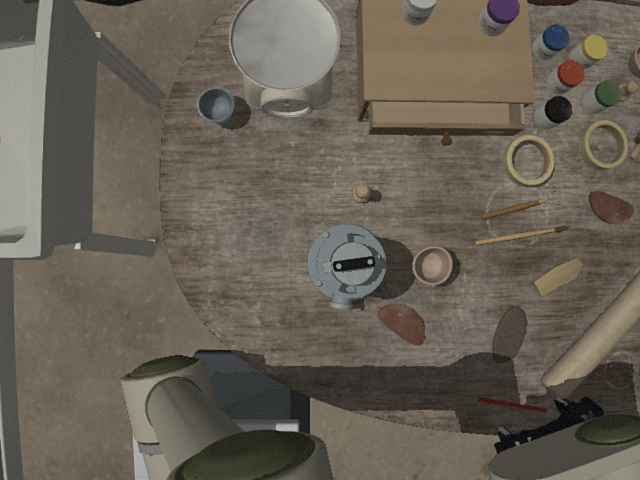

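```bash
python3 - <<'E'
from h import *
im=get_image('top'); c=im['image'][200:340,270:470]; cv2.imwrite('pics/topc.png',cv2.resize(c,None,fx=4,fy=4,interpolation=cv2.INTER_CUBIC)[:,:,::-1])
im=get_image('scene'); c=im['image'][180:330,290:490]; cv2.imwrite('pics/scenec.png',cv2.resize(c,None,fx=4,fy=4,interpolation=cv2.INTER_CUBIC)[:,:,::-1])
E
```

```text
(no output)
```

View pics/topc.png

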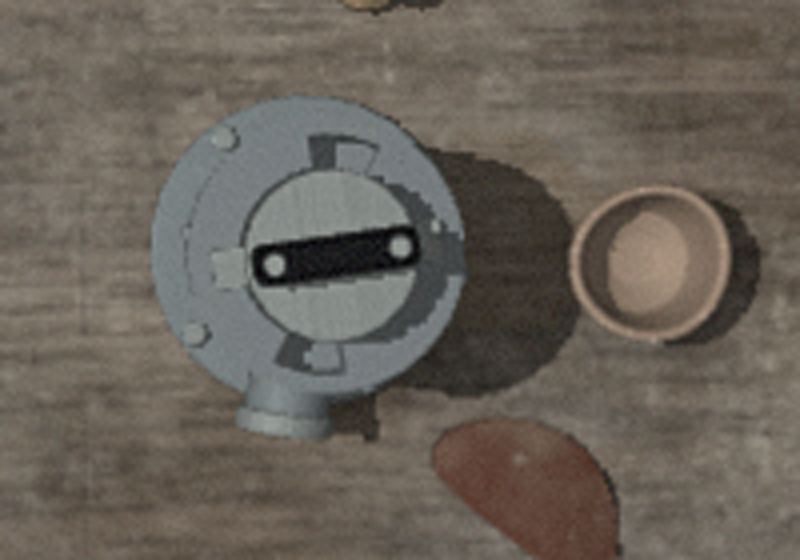

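View pics/scenec.png

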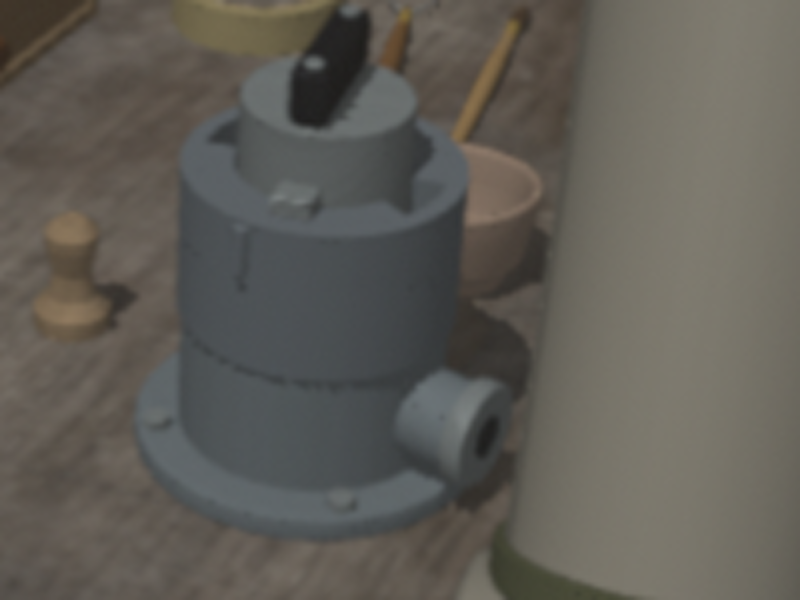

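```bash
python3 - <<'E'
from h import *
im=get_image('top')
f=lambda x,y:(270+x/4,200+y/4)
def P(x,y,z): return atz(im,f(x,y),z)
# plug top circle edges l,r,t,b
for e in [(245,255),(419,255),(332,170),(332,341)]: print('top',P(*e,.160).round(4))
b1=P(273,265,.184);b2=P(401,245,.184);print('rivets',b1,b2,(b1+b2)/2,np.degrees(np.arctan2(*(b2-b1)[1::-1])))
g1=P(343,152,.13);g2=P(312,357,.13);print('gaps',g1,g2,(g1+g2)/2,np.degrees(np.arctan2(*(g2-g1)[1::-1])),np.linalg.norm(g1-g2))
l1=P(214,270,.138);print('lug',l1)
print('spout',P(285,430,.036))
print('pot',P(648,262,.05),'kid',atz(im,(404,323),.009),'stamp',atz(im,(360,192),.05))
# colour segmentation of foot circle: skip
E
```

```text
top [ 0.4508 -0.2185  0.16  ]
top [ 0.4502 -0.2864  0.16  ]
top [ 0.4836 -0.2527  0.16  ]
top [ 0.4171 -0.2521  0.16  ]
rivets [ 0.44731681 -0.2280353   0.184     ] [ 0.45444965 -0.27657214  0.184     ] [ 0.45088323 -0.25230372  0.184     ] -81.63981037370283
gaps [ 0.49155138 -0.25969906  0.13      ] [ 0.40905883 -0.24646847  0.13      ] [ 0.45030511 -0.25308377  0.13      ] 170.8882057086084 0.08354680697486744
lug [ 0.44460023 -0.20703442  0.138     ]
spout [ 0.37062159 -0.24106369  0.036     ]
pot [ 0.44436464 -0.40234113  0.05      ] kid [ 0.33783694 -0.35865889  0.009     ] stamp [ 0.57558798 -0.27524128  0.05      ]
```

Seen from above, the plug bar runs from crop (260,268) to (413,248), at about -82° in world. The gaps are at crop (343,152) and (310,357), on a line at about -9°, and the axis is near (0.450, -0.2525). So the plan is to turn it about 73° counter-clockwise, drop and press it, then turn 90° clockwise. I'll move above it first.

Call:
drive_tool(
  targets=[
    [[0, 0.77, -0.34, 0, 0, 0, 0], [0, 0.77, -0.34, 0, 0, 0, 0], [0, 0.77, -0.34, 0, 0, 0, 0], [0, 0.77, -0.34, 0, 0, 0, 0], [0, 0.77, -0.34, 0, 0, 0, 0]],
  ],
  force=40,
)

```text
time_s: 1.75
position: [0.3662, -0.3448, 0.2315]
tool_rot: [[0.0, 0.913, 0.407], [-0.0, 0.407, -0.913], [-1.0, 0.0, 0.0]]
ft_force: [0.7, -1.0, 0.2]
grip_width: 0.0429
```

Call:
drive_tool(
  targets=[
    [[0, 0.77, -0.34, 0, 0, 0, 0], [0, 0.77, -0.34, 0, 0, 0, 0], [0, 0.77, -0.34, 0, 0, 0, 0], [0, 0, 0, -0.13, 0, 0, 0], [0, 0, 0, -0.13, 0, 0, 0]],
  ],
)

```text
time_s: 2.25
position: [0.4507, -0.2514, 0.2313]
tool_rot: [[0.0, 0.773, 0.635], [-0.0, 0.635, -0.773], [-1.0, -0.0, 0.0]]
ft_force: [0.1, -0.3, -0.1]
grip_width: 0.0428
```

Call:
drive_tool(
  targets=[
    [[0, 0, 0, -0.13, 0, 0, 0], [0, 0, 0, -0.13, 0, 0, 0], [0, 0, 0, -0.13, 0, 0, 0], [0, 0, 0, -0.13, 0, 0, 0], [0, 0, 0, -0.13, 0, 0, 0]],
  ],
)

```text
time_s: 2.75
position: [0.45, -0.2525, 0.2313]
tool_rot: [[0.0, 0.233, 0.972], [-0.0, 0.972, -0.233], [-1.0, -0.0, 0.0]]
ft_force: [-0.3, -0.2, -0.5]
grip_width: 0.0428
```

Call:
drive_tool(
  targets=[
    [[0, 0, 0, -0.13, 0, 0, 0], [0, 0, 0, -0.13, 0, 0, 0], [0, 0, 0, -0.13, 0, 0, 0], [0, 0, 0, 0, 0, 0, 0]],
  ],
)

```text
time_s: 3.15
position: [0.45, -0.2525, 0.2314]
tool_rot: [[0.0, -0.15, 0.989], [-0.0, 0.989, 0.15], [-1.0, -0.0, 0.0]]
ft_force: [-1.1, -0.3, -0.5]
grip_width: 0.0427
```

```bash
cat >> h.py <<'E'
def st():
    s=observe(); R=np.array(s['tool_rot']); p=np.array(s['position'])
    print('t',round(s['time_s'],2),'p',p.round(4),'yaw',round(np.degrees(np.arctan2(R[1,2],R[0,2])),2),'xax',R[:,0].round(4),'F',np.round(s['ft_force'],2),'T',np.round(s['wrist_torque'],3),'w',round(s['grip_width'],4),'q',np.round(s['q'],1)); return p,R
def go(xyz,R,p,unit=.05):
    d=R.T@(np.array(xyz)-p); print('shift units',(d/unit).round(3))
E
python3 - <<'E'
from h import *
p,R=st(); go([.4503,-.2525,.2],R,p)
im=get_image('wrist'); save(im,'w1'); im=get_image('top'); save(im,'t1')
im=get_image('scene');save(im,'s1')
E
```

```text
t 3.15 p [ 0.45   -0.2525  0.2314] yaw 8.6 xax [ 1.e-04 -1.e-04 -1.e+00] F [-1.13 -0.33 -0.54] T [0.009 0.06  0.028] w 0.0427 q [-42.5  18.4  79.6   0.   82.  -51.1]
shift units [ 0.627 -0.001  0.006]
```

View pics/w1.png

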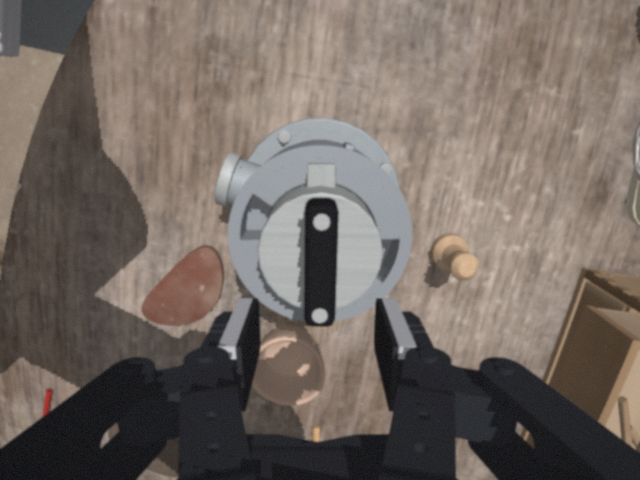

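View pics/s1.png

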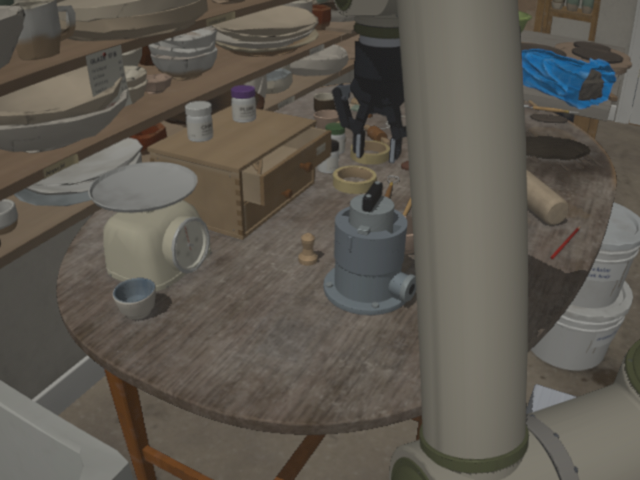

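The wrist picture shows the bar upright between the fingers, from (321,205) to (319,320). The gaps are at about (252,215) and (395,255). I'll measure again from this view.

```bash
python3 - <<'E'
from h import *
im=get_image('wrist')
c=im['image'][110:340,200:430]; cv2.imwrite('pics/wc.png',cv2.resize(c,(690,690),interpolation=cv2.INTER_CUBIC)[:,:,::-1])
a=atz(im,(321,221),.184);b=atz(im,(319.5,315),.184);print(a,b,(a+b)/2,np.degrees(np.arctan2(*(b-a)[1::-1])))
for e in [(259,250),(382,250),(320,312)]: print(atz(im,e,.16))
for A in range(0,360,90):
    pass
for th in (-6,-9,-12):
    C=np.array([.4503,-.2526,.13]);t=np.radians(th);u=np.array([np.cos(t),np.sin(t),0]);v=np.array([-u[1],u[0],0])
    print(th,proj(im,[C+s*.035*u+w*.011*v for s in(1,-1) for w in (1,-1)]).round(0).tolist(),proj(im,[C+s*.056*v for s in (1,-1)]).round(0).tolist())
    # overlay
    if th==-9:
        I=im['image'][:,:,::-1].copy()
        for r,z in((.056,.13),(.034,.16),(.072,.012)):
            pts=[[.4503+r*np.cos(q),-.2526+r*np.sin(q),z] for q in np.linspace(0,6.28,90)]
            cv2.polylines(I,[proj(im,pts).round().astype(int)],True,(0,0,255),1)
        for s in(1,-1):
            q=np.array([C+s*r*u+w*v for r,w in((.035,.011),(.048,.011),(.048,-.011),(.035,-.011))])
            cv2.polylines(I,[proj(im,q).round().astype(int)],True,(0,255,0),1)
        cv2.imwrite('pics/wo.png',cv2.resize(I[110:340,200:430],(690,690)))
E
```

```text
[ 0.44872668 -0.22687646  0.184     ] [ 0.45504706 -0.27441205  0.184     ] [ 0.45188687 -0.25064425  0.184     ] -82.42632114431116
[ 0.41944388 -0.25308358  0.16      ]
[ 0.48436174 -0.2436273   0.16      ]
[ 0.45694817 -0.28432531  0.16      ]
-6 [[377.0, 238.0], [367.0, 271.0], [264.0, 210.0], [256.0, 244.0]] [[341.0, 150.0], [295.0, 322.0]]
-9 [[377.0, 241.0], [365.0, 274.0], [265.0, 207.0], [256.0, 241.0]] [[346.0, 151.0], [291.0, 321.0]]
-12 [[377.0, 244.0], [363.0, 276.0], [267.0, 205.0], [256.0, 238.0]] [[350.0, 153.0], [286.0, 320.0]]
```

View pics/wo.png

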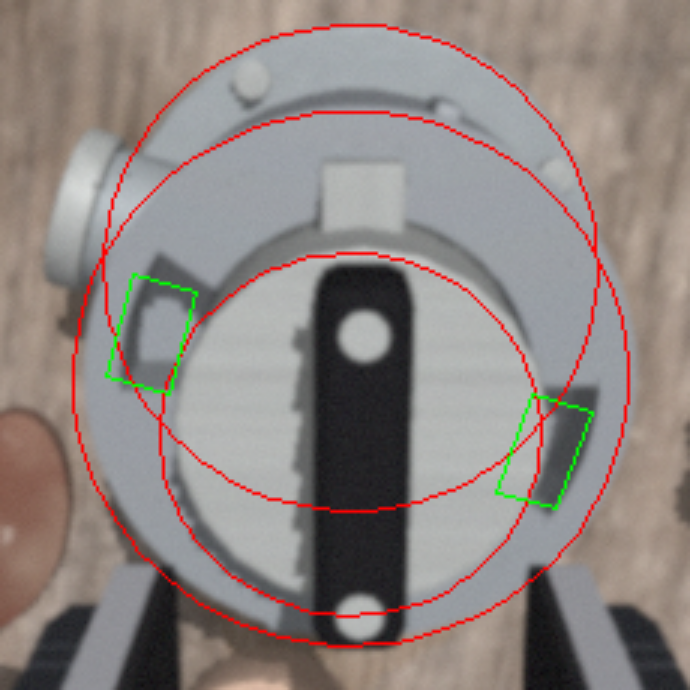

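View pics/wc.png

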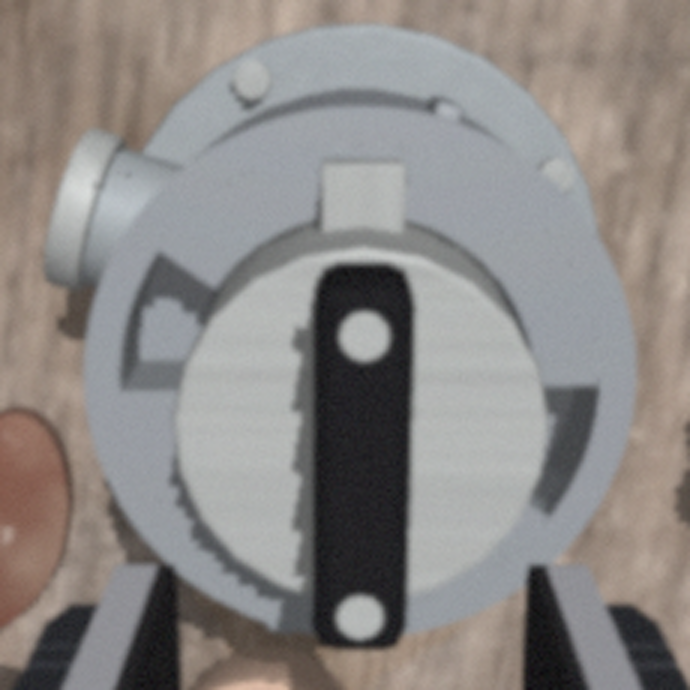

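```bash
python3 - <<'E'
from h import *
im=get_image('wrist')
f=lambda x,y:(200+x/3,110+y/3)
L=[atz(im,f(*e),.13) for e in((160,253),(122,388),(597,387),(548,513))]
def fitc(P):
    P=np.array(P); A=np.c_[2*P[:,:2],np.ones(len(P))]; s=np.linalg.lstsq(A,(P[:,:2]**2).sum(1),rcond=None)[0]; return s[:2],np.sqrt(s[2]+s[:2]@s[:2])
c,r=fitc([atz(im,f(*e),.13) for e in((85,365),(637,375),(360,104),(330,632),(100,455),(622,455))]);print('rim',c,r)
for e in L:
    d=e[:2]-c; print(np.degrees(np.arctan2(d[1],d[0])),np.linalg.norm(d))
print(fitc([atz(im,f(*e),.16) for e in((177,420),(547,420),(248,565),(480,565),(230,300))]))
e=atz(im,f(363,197),.138)[:2]-c; print('lug',np.degrees(np.arctan2(e[1],e[0])))
E
```

```text
rim [ 0.45241716 -0.25047385] 0.05549344765297539
154.02751808438887 0.04766838844957688
-170.9626494282279 0.04821731016907972
7.852936491415689 0.04753841720663006
-27.091462395945296 0.047682859564064504
(array([ 0.4524316 , -0.25082937]), np.float64(0.033184807277942735))
lug 98.08370937258816
```

Call:
drive_tool(
  targets=[
    [[0.5, 0.01, 0.03, 0.01, 0, 0, 0], [0.5, 0, 0, 0, 0, 0, 0], [0.26, 0, 0, 0, 0, 0, 0], [0.08, 0, 0, 0, 0, 0, 0], [0, 0, 0, 0, 0, 0, 0]],
  ],
)

```text
time_s: 3.9
position: [0.4514, -0.2518, 0.1642]
tool_rot: [[-0.0, -0.138, 0.99], [0.0, 0.99, 0.138], [-1.0, 0.0, -0.0]]
ft_force: [0.3, 1.0, 0.1]
grip_width: 0.0427
```

```bash
python3 - <<'E'
from h import *
st()
im=get_image('wrist'); save(im,'w2')
im=get_image('scene'); c=im['image'][130:330,290:490]; cv2.imwrite('pics/s2.png',cv2.resize(c,(600,600),interpolation=cv2.INTER_CUBIC)[:,:,::-1])
E
```

```text
t 3.9 p [ 0.4514 -0.2518  0.1642] yaw 7.92 xax [-4.e-04  4.e-04 -1.e+00] F [0.34 0.98 0.08] T [-0.005  0.01  -0.033] w 0.0427 q [-42.3  22.   85.9   0.   72.1 -50.2]
```

View pics/w2.png

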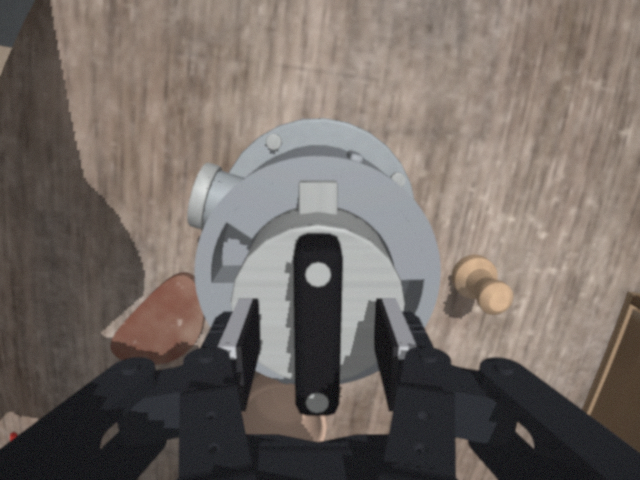

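View pics/s2.png

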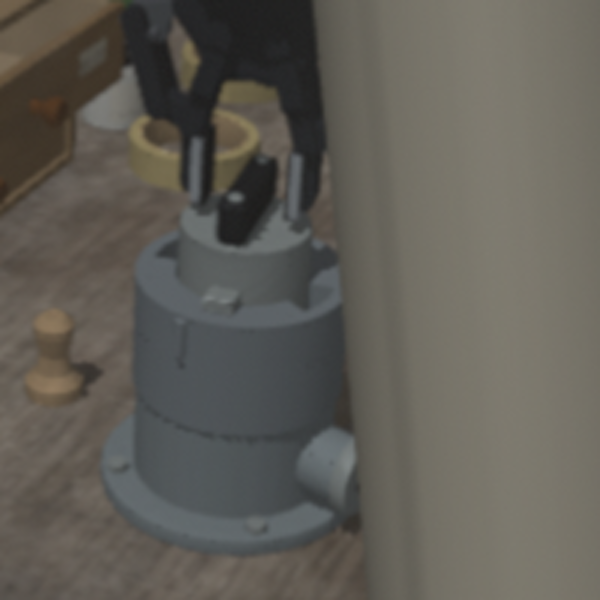

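The bar sits centred between the pads: bar middle at column 318, fingers at 259 and 376. Closing now.

Call:
drive_tool(
  targets=[
    [[0, 0, 0, 0, 0, 0, -0.5], [0, 0, 0, 0, 0, 0, -0.8], [0, 0, 0, 0, 0, 0, -1], [0, 0, 0, 0, 0, 0, -1], [0, 0, 0, 0, 0, 0, -1]],
  ],
  force=40,
)

```text
time_s: 4.5
position: [0.4516, -0.252, 0.1651]
tool_rot: [[0.001, -0.138, 0.99], [-0.001, 0.99, 0.138], [-1.0, -0.001, 0.001]]
ft_force: [-0.7, -0.1, 5.6]
grip_width: 0.015
```

```bash
python3 - <<'E'
from h import *
st()
E
```

```text
t 4.5 p [ 0.4516 -0.252   0.1651] yaw 7.96 xax [ 0.0011 -0.001  -1.    ] F [-0.68 -0.1   5.56] T [ 0.113  0.18  -0.026] w 0.015 q [-42.3  22.   85.9  -0.   72.1 -50.2]
```

Call:
drive_tool(
  targets=[
    [[0, 0, 0, -0.08, 0, 0, -1], [0, 0, 0, -0.08, 0, 0, -1], [0, 0, 0, -0.08, 0, 0, -1], [0, 0, 0, -0.08, 0, 0, -1], [0, 0, 0, -0.08, 0, 0, -1]],
  ],
)

```text
time_s: 5.0
position: [0.4518, -0.2521, 0.1651]
tool_rot: [[0.002, -0.516, 0.857], [-0.001, 0.857, 0.516], [-1.0, -0.002, 0.001]]
ft_force: [-0.8, 0.4, 5.3]
grip_width: 0.0149
```

```bash
python3 - <<'E'
from h import *
st()
E
```

```text
t 5.0 p [ 0.4518 -0.2521  0.1651] yaw 31.05 xax [ 0.0016 -0.0012 -1.    ] F [-0.84  0.39  5.32] T [ 0.051 -0.01  -0.165] w 0.0149 q [-42.3  22.   85.9   0.   72.  -73.3]
```

Call:
drive_tool(
  targets=[
    [[0, 0, 0, -0.12, 0, 0, -1], [0, 0, 0, -0.12, 0, 0, -1], [0, 0, 0, -0.12, 0, 0, -1], [0, 0, 0, -0.12, 0, 0, -1], [0, 0, 0, -0.12, 0, 0, -1]],
  ],
)

```text
time_s: 5.5
position: [0.4518, -0.252, 0.1651]
tool_rot: [[0.001, -0.91, 0.414], [-0.001, 0.414, 0.91], [-1.0, -0.002, -0.0]]
ft_force: [0.5, 1.1, 5.4]
grip_width: 0.0149
```

Call:
drive_tool(
  targets=[
    [[0, 0, 0, -0.06, 0, 0, -1], [0, 0, 0, -0.06, 0, 0, -1], [0, 0, 0, -0.06, 0, 0, -1], [0, 0, 0, -0.06, 0, 0, -1], [0, 0, 0, -0.03, 0, 0, -1]],
  ],
)

```text
time_s: 6.0
position: [0.4514, -0.2511, 0.1639]
tool_rot: [[-0.0, -0.987, 0.159], [0.002, 0.159, 0.987], [-1.0, 0.0, 0.002]]
ft_force: [1.4, 3.3, -3.5]
grip_width: 0.0152
```

```bash
python3 - <<'E'
from h import *
st()
im=get_image('wrist'); save(im,'w3')
E
```

```text
t 6.0 p [ 0.4514 -0.2511  0.1639] yaw 80.83 xax [-1.0e-04  1.7e-03 -1.0e+00] F [ 1.43  3.29 -3.47] T [ 0.516 -0.539 -0.03 ] w 0.0152 q [-4.230e+01  2.200e+01  8.600e+01  1.000e-01  7.200e+01 -1.231e+02]
```

View pics/w3.png

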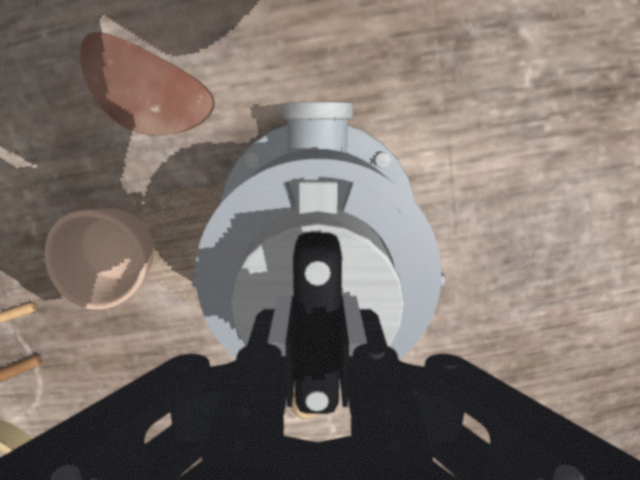

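The lug at (318,197) sits symmetrically in the gap (columns 287 to 350). The wrist force has flipped to -3.5 N, so the gripper now carries the plug. Lowering it into the gaps.

Call:
drive_tool(
  targets=[
    [[0.02, 0, 0, 0, 0, 0, -1], [0.02, 0, 0, 0, 0, 0, -1], [0.02, 0, 0, 0, 0, 0, -1], [0, 0, 0, 0, 0, 0, -1]],
  ],
)

```text
time_s: 6.45
position: [0.4516, -0.2517, 0.1613]
tool_rot: [[0.001, -0.987, 0.161], [0.0, 0.161, 0.987], [-1.0, -0.001, 0.0]]
ft_force: [4.0, 3.4, -1.3]
grip_width: 0.0151
```

Call:
drive_tool(
  targets=[
    [[0.02, 0, 0, 0, 0, 0, -1], [0.02, 0, 0, 0, 0, 0, -1], [0.02, 0, 0, 0, 0, 0, -1], [0, 0, 0, 0, 0, 0, -1]],
  ],
)

```text
time_s: 6.85
position: [0.4517, -0.2517, 0.1586]
tool_rot: [[0.001, -0.987, 0.162], [-0.0, 0.162, 0.987], [-1.0, -0.001, 0.0]]
ft_force: [3.5, 3.8, 0.3]
grip_width: 0.0147
```

```bash
python3 - <<'E'
from h import *
st()
E
```

```text
t 6.85 p [ 0.4517 -0.2517  0.1586] yaw 80.7 xax [ 1.e-03 -1.e-04 -1.e+00] F [3.54 3.85 0.34] T [ 0.758 -0.674  0.006] w 0.0147 q [ -42.3   22.4   86.4    0.    71.1 -123. ]
```

Call:
drive_tool(
  targets=[
    [[0.0, -0.01, 0.01, 0, 0, 0, -1], [0.05, 0, 0, 0, 0, 0, -1], [0.05, 0, 0, 0, 0, 0, -1], [0.05, 0, 0, 0, 0, 0, -1], [0, 0, 0, 0, 0, 0, -1]],
  ],
  force=80,
)

```text
time_s: 7.35
position: [0.4519, -0.2516, 0.1507]
tool_rot: [[-0.0, -0.987, 0.161], [-0.0, 0.161, 0.987], [-1.0, 0.0, -0.0]]
ft_force: [-0.5, 0.8, 3.7]
grip_width: 0.014
```

```bash
python3 - <<'E'
from h import *
st()
im=get_image('wrist'); save(im,'w4')
im=get_image('scene'); c=im['image'][130:330,290:490]; cv2.imwrite('pics/s4.png',cv2.resize(c,(600,600),interpolation=cv2.INTER_CUBIC)[:,:,::-1])
E
```

```text
t 7.35 p [ 0.4519 -0.2516  0.1507] yaw 80.72 xax [-1.e-04 -3.e-04 -1.e+00] F [-0.46  0.75  3.73] T [ 0.255 -0.081 -0.016] w 0.014 q [ -42.2   22.9   87.1   -0.    70.  -122.9]
```

View pics/w4.png

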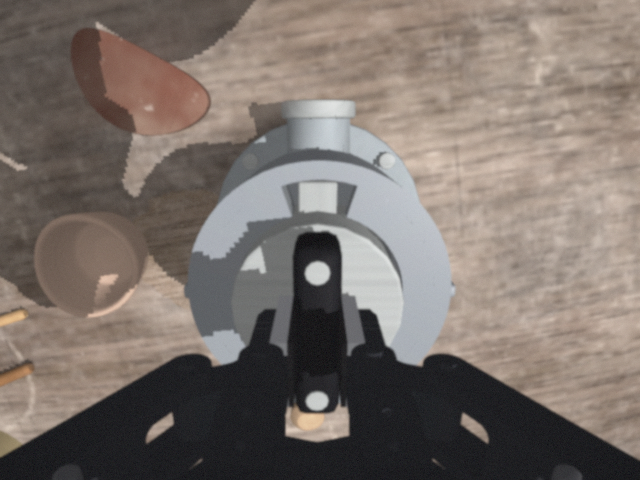

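View pics/s4.png

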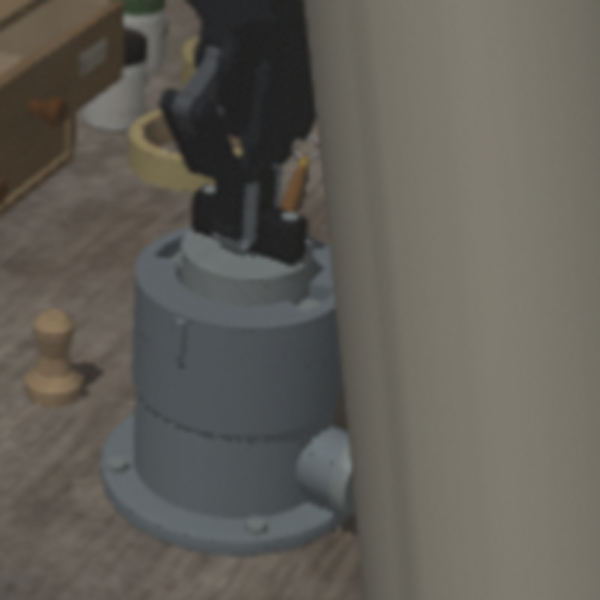

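Call:
drive_tool(
  targets=[
    [[0.04, 0, 0, 0, 0, 0, -1], [0.04, 0, 0, 0, 0, 0, -1], [0.04, 0, 0, 0, 0, 0, -1], [0, 0, 0, 0, 0, 0, -1]],
  ],
)

```text
time_s: 7.85
position: [0.452, -0.2516, 0.1448]
tool_rot: [[0.0, -0.987, 0.161], [-0.0, 0.161, 0.987], [-1.0, -0.0, -0.0]]
ft_force: [-0.8, 1.2, 6.0]
grip_width: 0.0139
```

Call:
drive_tool(
  targets=[
    [[0.03, 0, 0, 0, 0, 0, -1], [0, 0, 0, 0, 0, 0, -1]],
  ],
)

```text
time_s: 8.05
position: [0.452, -0.2515, 0.1434]
tool_rot: [[0.0, -0.987, 0.161], [-0.001, 0.161, 0.987], [-1.0, -0.0, -0.0]]
ft_force: [-0.0, 0.7, 7.1]
grip_width: 0.0137
```

Call:
drive_tool(
  targets=[
    [[0.03, 0, 0, 0, 0, 0, -1], [0, 0, 0, 0, 0, 0, -1]],
  ],
)

```text
time_s: 8.25
position: [0.452, -0.2515, 0.1419]
tool_rot: [[0.0, -0.987, 0.161], [-0.001, 0.161, 0.987], [-1.0, -0.0, -0.001]]
ft_force: [-0.3, 1.5, 7.0]
grip_width: 0.0141
```

```bash
python3 - <<'E'
from h import *
st()
E
```

```text
t 8.25 p [ 0.452  -0.2515  0.1419] yaw 80.73 xax [ 2.e-04 -5.e-04 -1.e+00] F [-0.28  1.52  7.03] T [0.226 0.098 0.003] w 0.0141 q [ -42.2   23.5   87.8   -0.    68.7 -122.9]
```

Net force is 7 N, plus about 3 N of plug weight, which is roughly 15 mm of spring travel and in the turning window. Starting the clockwise turn.

Call:
drive_tool(
  targets=[
    [[0, 0, 0, 0.04, 0, 0, -1], [0, 0, 0, 0.06, 0, 0, -1], [0, 0, 0, 0.08, 0, 0, -1], [0, 0, 0, 0.08, 0, 0, -1], [0, 0, 0, 0.08, 0, 0, -1]],
  ],
)

```text
time_s: 8.75
position: [0.4522, -0.2518, 0.1422]
tool_rot: [[0.001, -0.875, 0.484], [-0.001, 0.484, 0.875], [-1.0, -0.001, -0.001]]
ft_force: [-0.3, 0.2, 6.1]
grip_width: 0.0143
```

```bash
python3 - <<'E'
from h import *
st()
E
```

```text
t 8.75 p [ 0.4522 -0.2518  0.1422] yaw 61.07 xax [ 7.0e-04 -1.4e-03 -1.0e+00] F [-0.32  0.25  6.12] T [0.024 0.072 0.129] w 0.0143 q [ -42.2   23.5   87.7   -0.    68.7 -103.3]
```

Turning freely at 61°, with small lateral forces.

Call:
drive_tool(
  targets=[
    [[0, 0, 0, 0.1, 0, 0, -1], [0, 0, 0, 0.1, 0, 0, -1], [0, 0, 0, 0.1, 0, 0, -1], [0, 0, 0, 0.1, 0, 0, -1], [0, 0, 0, 0.1, 0, 0, -1]],
  ],
)

```text
time_s: 9.25
position: [0.4522, -0.2519, 0.1422]
tool_rot: [[0.001, -0.536, 0.845], [-0.001, 0.845, 0.536], [-1.0, -0.002, -0.0]]
ft_force: [0.0, -0.4, 6.9]
grip_width: 0.0143
```

Call:
drive_tool(
  targets=[
    [[0, 0, 0, 0.1, 0, 0, -1], [0, 0, 0, 0.1, 0, 0, -1], [0, 0, 0, 0.1, 0, 0, -1], [0, 0, 0, 0.1, 0, 0, -1], [0, 0, 0, 0.1, 0, 0, -1]],
  ],
)

```text
time_s: 9.75
position: [0.4522, -0.2519, 0.1422]
tool_rot: [[0.001, -0.065, 0.998], [-0.001, 0.998, 0.065], [-1.0, -0.002, 0.001]]
ft_force: [0.6, 0.4, 6.5]
grip_width: 0.014
```

```bash
python3 - <<'E'
from h import *
st()
im=get_image('wrist'); save(im,'w5')
E
```

```text
t 9.75 p [ 0.4522 -0.2519  0.1422] yaw 3.73 xax [ 8.0e-04 -1.5e-03 -1.0e+00] F [0.62 0.36 6.51] T [-0.041  0.088  0.092] w 0.014 q [-42.2  23.5  87.7  -0.   68.7 -45.9]
```

View pics/w5.png

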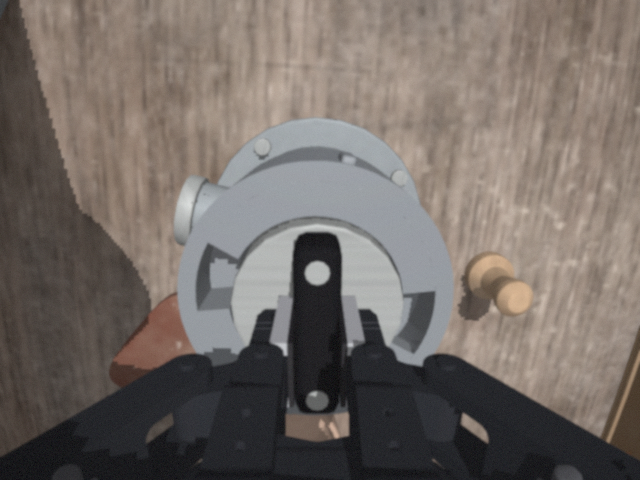

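The lugs have gone under the lip and the gaps are empty. Now slowly to the stop.

Call:
drive_tool(
  targets=[
    [[0, 0, 0, 0.06, 0, 0, -1], [0, 0, 0, 0.06, 0, 0, -1], [0, 0, 0, 0.06, 0, 0, -1], [0, 0, 0, 0, 0, 0, -1]],
  ],
)

```text
time_s: 10.2
position: [0.4522, -0.2519, 0.1422]
tool_rot: [[0.001, 0.112, 0.994], [-0.001, 0.994, -0.112], [-1.0, -0.001, 0.001]]
ft_force: [-0.4, 0.6, 6.8]
grip_width: 0.0141
```

```bash
python3 - <<'E'
from h import *
st()
E
```

```text
t 10.2 p [ 0.4522 -0.2519  0.1422] yaw -6.46 xax [ 8.0e-04 -1.4e-03 -1.0e+00] F [-0.39  0.55  6.8 ] T [-0.066  0.118 -0.089] w 0.0141 q [-42.2  23.5  87.7  -0.   68.7 -35.8]
```

Call:
drive_tool(
  targets=[
    [[0, 0, 0, 0.03, 0, 0, -1], [0, 0, 0, 0.03, 0, 0, -1], [0, 0, 0, 0, 0, 0, -1]],
  ],
)

```text
time_s: 10.5
position: [0.4522, -0.2519, 0.1422]
tool_rot: [[0.001, 0.171, 0.985], [-0.001, 0.985, -0.171], [-1.0, -0.001, 0.001]]
ft_force: [-1.1, -0.3, 7.5]
grip_width: 0.0142
```

```bash
python3 - <<'E'
from h import *
st()
E
```

```text
t 10.5 p [ 0.4522 -0.2519  0.1422] yaw -9.84 xax [ 8.0e-04 -1.4e-03 -1.0e+00] F [-1.15 -0.25  7.55] T [-0.051  0.14   0.012] w 0.0142 q [-42.2  23.5  87.7  -0.   68.7 -32.4]
```

Call:
drive_tool(
  targets=[
    [[0, 0, 0, 0.03, 0, 0, -1], [0, 0, 0, 0.02, 0, 0, -1], [0, 0, 0, 0, 0, 0, -1]],
  ],
)

```text
time_s: 10.8
position: [0.4516, -0.2516, 0.1421]
tool_rot: [[-0.001, 0.219, 0.976], [-0.001, 0.976, -0.219], [-1.0, -0.001, -0.001]]
ft_force: [-3.2, 1.1, 7.8]
grip_width: 0.0138
```

```bash
python3 - <<'E'
from h import *
st()
im=get_image('wrist'); save(im,'w6')
a=atz(im,(317.5,273),.162);b=atz(im,(317,401),.162);print(np.degrees(np.arctan2(*(b-a)[1::-1])))
E
```

```text
t 10.8 p [ 0.4516 -0.2516  0.1421] yaw -12.65 xax [-9.e-04 -7.e-04 -1.e+00] F [-3.24  1.12  7.82] T [0.088 0.584 0.338] w 0.0138 q [-42.2  23.5  87.8  -0.1  68.8 -29.5]
-102.89251652762921
```

View pics/w6.png

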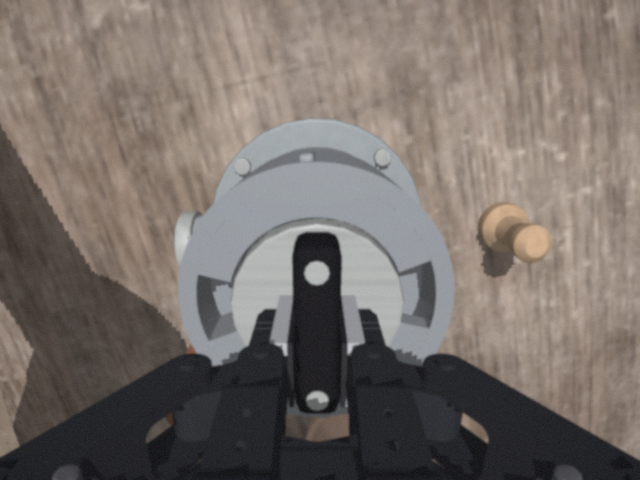

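Torque has risen to 0.34 Nm with a small lateral force, so this is the stop. Easing off a touch and letting it come up.

Call:
drive_tool(
  targets=[
    [[0, 0, 0, -0.02, 0, 0, -1], [-0.03, 0, 0, 0, 0, 0, -1], [-0.03, 0, 0, 0, 0, 0, -1], [-0.03, 0, 0, 0, 0, 0, -1], [0, 0, 0, 0, 0, 0, -1]],
  ],
)

```text
time_s: 11.35
position: [0.4517, -0.2516, 0.1465]
tool_rot: [[-0.0, 0.2, 0.98], [-0.001, 0.98, -0.2], [-1.0, -0.001, -0.0]]
ft_force: [-1.5, 0.1, 4.9]
grip_width: 0.0142
```

```bash
python3 - <<'E'
from h import *
st()
E
```

```text
t 11.35 p [ 0.4517 -0.2516  0.1465] yaw -11.51 xax [-5.e-04 -6.e-04 -1.e+00] F [-1.46  0.07  4.88] T [0.064 0.366 0.016] w 0.0142 q [-42.2  23.2  87.4  -0.   69.4 -30.7]
```

Call:
drive_tool(
  targets=[
    [[-0.03, 0, 0, 0, 0, 0, -1], [-0.03, 0, 0, 0, 0, 0, -1], [0, 0, 0, 0, 0, 0, -1]],
  ],
)

```text
time_s: 11.65
position: [0.4518, -0.2515, 0.1494]
tool_rot: [[-0.0, 0.2, 0.98], [-0.0, 0.98, -0.2], [-1.0, -0.0, -0.0]]
ft_force: [-2.9, -0.8, 5.2]
grip_width: 0.0141
```

```bash
python3 - <<'E'
from h import *
st()
E
```

```text
t 11.65 p [ 0.4518 -0.2515  0.1494] yaw -11.52 xax [-5.e-04 -4.e-04 -1.e+00] F [-2.95 -0.76  5.19] T [-0.116  0.538 -0.074] w 0.0141 q [-42.2  23.   87.2  -0.   69.8 -30.7]
```

Call:
drive_tool(
  targets=[
    [[-0.03, 0, 0, 0, 0, 0, -1], [0, 0, 0, 0, 0, 0, -1]],
  ],
)

```text
time_s: 11.85
position: [0.4518, -0.2515, 0.1509]
tool_rot: [[-0.0, 0.2, 0.98], [-0.0, 0.98, -0.2], [-1.0, -0.0, -0.0]]
ft_force: [-3.1, -1.4, 4.6]
grip_width: 0.014
```

```bash
python3 - <<'E'
from h import *
st()
E
```

```text
t 11.85 p [ 0.4518 -0.2515  0.1509] yaw -11.51 xax [-5.e-04 -2.e-04 -1.e+00] F [-3.06 -1.41  4.65] T [-0.207  0.647 -0.03 ] w 0.014 q [-42.2  22.9  87.   -0.   70.1 -30.7]
```

Call:
drive_tool(
  targets=[
    [[-0.02, 0, 0, 0, 0, 0, -1], [0, 0, 0, 0, 0, 0, -1]],
  ],
)

```text
time_s: 12.05
position: [0.4518, -0.2515, 0.1513]
tool_rot: [[-0.001, 0.2, 0.98], [0.0, 0.98, -0.2], [-1.0, 0.0, -0.001]]
ft_force: [-1.6, -3.7, -2.4]
grip_width: 0.0138
```

```bash
python3 - <<'E'
from h import *
st()
E
```

```text
t 12.05 p [ 0.4518 -0.2515  0.1513] yaw -11.52 xax [-8.e-04  2.e-04 -1.e+00] F [-1.61 -3.7  -2.43] T [-0.584  0.264  0.017] w 0.0138 q [-42.2  22.9  87.   -0.   70.2 -30.7]
```

The force dropped to -2.4 N at TCP z 0.1513, which puts the origin at about 86 mm using the 65 mm offset seen on the rim. That means the lugs are up in the recess. Releasing now.

Call:
drive_tool(
  targets=[
    [[0, 0, 0, 0, 0, 0, -0.5], [0, 0, 0, 0, 0, 0, -0.3], [0, 0, 0, 0, 0, 0, -0.1], [0, 0, 0, 0, 0, 0, -0.1], [-0.1, 0, 0, 0, 0, 0, -0.1]],
  ],
)

```text
time_s: 12.55
position: [0.4519, -0.2511, 0.1566]
tool_rot: [[-0.001, 0.2, 0.98], [0.001, 0.98, -0.2], [-1.0, 0.001, -0.001]]
ft_force: [-1.0, 0.3, 0.4]
grip_width: 0.0381
```

Call:
drive_tool(
  targets=[
    [[-0.3, 0, 0, 0, 0, 0, -0.1], [-0.5, 0, 0, 0, 0, 0, -0.1], [-0.5, 0, 0, 0, 0, 0, -0.1], [-0.2, 0, 0, 0, 0, 0, -0.1], [0, 0, 0, 0, 0, 0, -0.1]],
  ],
)

```text
time_s: 13.05
position: [0.4523, -0.2516, 0.2329]
tool_rot: [[0.002, 0.2, 0.98], [-0.002, 0.98, -0.2], [-1.0, -0.001, 0.002]]
ft_force: [0.4, -0.3, 0.1]
grip_width: 0.0385
```

```bash
python3 - <<'E'
from h import *
st()
im=get_image('wrist'); save(im,'w7')
im=get_image('scene'); c=im['image'][180:330,290:490]; cv2.imwrite('pics/s7.png',cv2.resize(c,None,fx=4,fy=4,interpolation=cv2.INTER_CUBIC)[:,:,::-1])
E
```

```text
t 13.05 p [ 0.4523 -0.2516  0.2329] yaw -11.51 xax [ 0.0021 -0.0018 -1.    ] F [ 0.38 -0.29  0.11] T [ 0.058  0.018 -0.014] w 0.0385 q [-42.2  18.4  79.3   0.   82.1 -30.7]
```

View pics/w7.png

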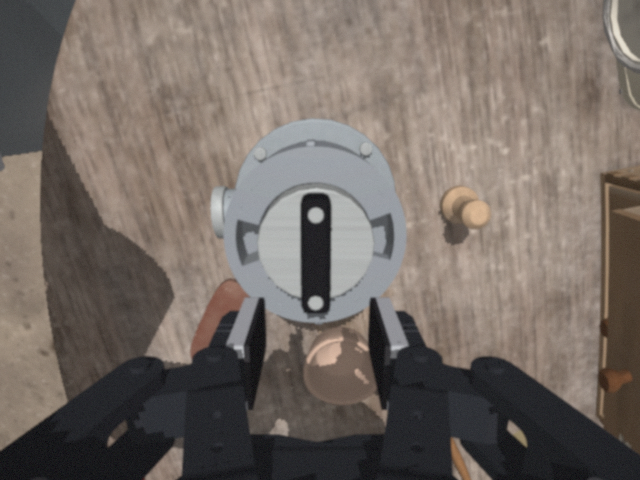

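View pics/s7.png

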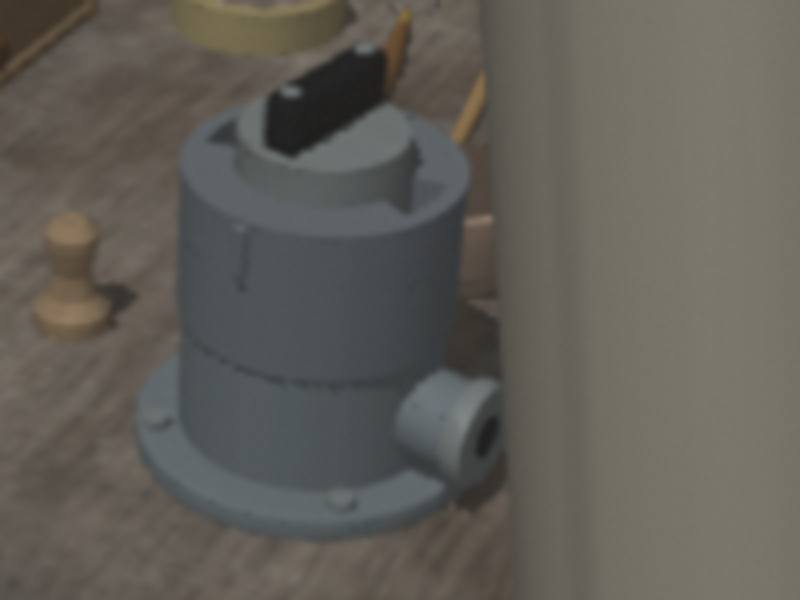

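```bash
python3 - <<'E'
from h import *
w=get_image('wrist'); s=get_image('scene')
S=[(290+291/4,180+91/4),(290+366/4,180+48/4)]
r=[ray(s,e) for e in S]; q=[ray(w,e) for e in((316,215),(316,303))]
for a in r:
    for b in q:
        print(tri([a,b]).round(4), np.abs(np.dot(np.cross(a[1],b[1])/np.linalg.norm(np.cross(a[1],b[1])),a[0]-b[0])).round(4))
a,b=[atz(w,e,.170) for e in((316,215),(316,303))];print(np.degrees(np.arctan2(*(b-a)[1::-1])),a,b)
# scene predictions for heights at current axis
th=np.radians(-102);C=np.array([.4515,-.2517,0]);u=np.array([np.cos(th),np.sin(th),0])
for z in (.166,.170,.178): print(z,proj(s,[C+u*.0245*k+[0,0,z] for k in(-1,1)]).round(1).tolist(),[tuple(np.round(e,1)) for e in S])
# reference check on original lug-on-rim picture: rivets crop (314,62),(351,10)
th=np.radians(-82);u=np.array([np.cos(th),np.sin(th),0])
print(proj(s,[C+u*.0245*k+[0,0,.184] for k in(-1,1)]).round(1).tolist(),(290+314/4,180+62/4),(290+351/4,180+10/4))
for l in('pot','kidney','stamp'): print(l,[(np.round(np.array(d['at'])*[640,480]),round(d['p'],2)) for d in recognise(l,s)][:2])
E
```

```text
[ 0.4566 -0.2266  0.1691] 0.0011
[ 0.4588 -0.2695  0.1545] 0.0308
[ 0.4444 -0.2291  0.1875] 0.0301
[ 0.4467 -0.2736  0.1689] 0.0017
-101.61445462332709 [ 0.45711976 -0.22610213  0.17      ] [ 0.44756981 -0.27256633  0.17      ]
0.166 [[362.6, 204.3], [381.6, 193.4]] [(np.float64(362.8), np.float64(202.8)), (np.float64(381.5), np.float64(192.0))]
0.17 [[362.8, 202.0], [381.7, 191.0]] [(np.float64(362.8), np.float64(202.8)), (np.float64(381.5), np.float64(192.0))]
0.178 [[363.0, 197.2], [382.0, 186.4]] [(np.float64(362.8), np.float64(202.8)), (np.float64(381.5), np.float64(192.0))]
[[368.4, 194.9], [377.3, 181.6]] (368.5, 195.5) (377.75, 182.5)
pot [(array([407., 237.]), 0.54)]
kidney []
stamp [(array([308., 251.]), 0.8)]
```

Call:
drive_tool(
  targets=[
    [[-0.5, 0, 0, 0, 0, 0, 0], [-0.5, 0, 0, 0, 0, 0, 0], [-0.3, 0, 0, 0, 0, 0, 0], [0, 0, 0, 0, 0, 0, 0], [0, 0, 0, 0, 0, 0, 0]],
  ],
)

```text
time_s: 13.9
position: [0.4518, -0.2512, 0.2959]
tool_rot: [[-0.001, 0.2, 0.98], [0.001, 0.98, -0.2], [-1.0, 0.001, -0.001]]
ft_force: [0.5, 0.1, -0.7]
grip_width: 0.0428
```

```bash
python3 - <<'E'
from h import *
im=get_image('top'); save(im,'t8'); w=get_image('wrist'); save(w,'w8'); st()
a=cv2.imread('pics/top0.png')
d=cv2.absdiff(a,im['image'][:,:,::-1])
for n,(x,y,h) in {'stamp':(360,192,12),'pot':(434,267,22),'kid':(404,323,24)}.items(): print(n,d[y-h:y+h,x-h:x+h].mean().round(1))
E
```

```text
t 14.0 p [ 0.4517 -0.2511  0.2955] yaw -11.52 xax [-0.0018  0.0016 -1.    ] F [-0.5  -0.02 -0.86] T [-0.002 -0.055 -0.007] w 0.043 q [-42.2  16.2  72.1  -0.   91.8 -30.7]
stamp 30.2
pot 28.8
kid 36.5
```

View pics/t8.png

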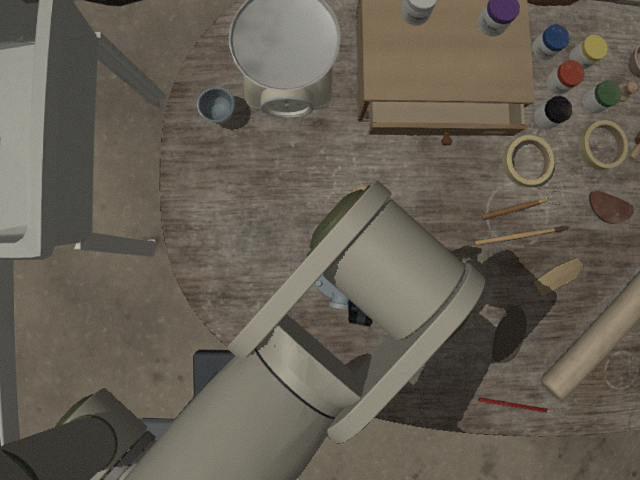

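View pics/w8.png

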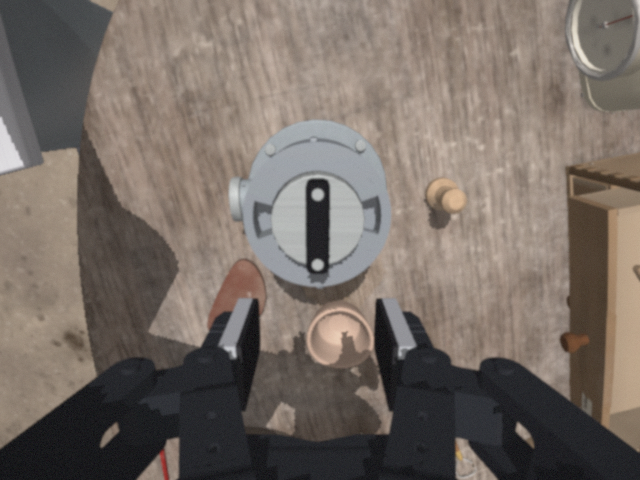

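The wrist view shows the bar at (317,185) to (317,268), across the empty gaps at (262,220) and (373,215). The pot (340,335), kidney (237,290) and stamp (447,197) are standing. The arm blocks the top camera, so its picture difference says nothing about the bystanders. Handing in.

```bash
python3 - <<'E'
from h import *
w=get_image('wrist')
for n,uv,z in(('pot',(340,335),.05),('stamp',(453,201),.054),('kid',(237,295),.009)): print(n,atz(w,uv,z).round(3))
print(close_job())
E
```

```text
pot [ 0.447 -0.396  0.05 ]
stamp [ 0.577 -0.278  0.054]
kid [ 0.342 -0.347  0.009]
the job is handed in; nothing more can be done
None
```

The plug is locked in the extruder, and I handed the job in at about 14 s of the 61 s allowed. I gripped the bar and turned the plug about 73° counter-clockwise until the lugs dropped into the gaps. Then I pressed it down against the spring and turned it clockwise to the stop. I eased back about 1°, let it come up, let go and moved clear.

**Locked height:** lifting was blocked at an origin height of about 86 mm. Camera triangulation of the bar's rivets after release gave 85 mm, against a nominal 86; the same camera read about 1 mm low before the job.

**Angle:** the bar ended at about -101.6°, against an estimated lock centre of -99°. That is 2–3° toward the stop.

**Forces:** every reading stayed below about 10 N, and the robot was touching nothing at the end.

**Bystanders:** from the wrist camera, the stamp and pot are within about 7 mm of where the top camera first put them. The kidney rib reads 12 mm off. It was partly hidden by a finger in the last picture and those points were picked by eye. I think that is measurement error, because no contact showed at any point.

**Check that failed:** the before-and-after comparison from the top camera was no use, because the arm blocked its view.

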